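Quarter-turn the filing block on the jig's corner post and seat it

ROBOT

A 6-joint arm with a two-finger parallel gripper is mounted at the origin on the work surface. World frame = base frame: x ahead of the robot, y to its left, z up, the work surface at z = 0. Lengths are in m, angles in degrees, forces in N, time in s.
With the tool pointing down it reaches from about 0.375 to 0.9 m from the base axis. Payload 3.1 kg.
Tool frame: the origin (TCP) lies at the very end of the fingers, on their centre line; the grasp point (between the pads) lies bot.grip_point_offset behind it (bot.grip_point_offset is the distance from the TCP to the grasp point, in m); z points along the fingers, y is the line along which they close (so a half turn about z gives the same grasp; the last joint's range is limited). The gripper opens to 87 mm and grips with 3 to 60 N. Pads are 19 mm wide; open, the fingers measure 117 mm over their backs; the gripper's body (75 mm by 190 mm) begins 51 mm behind the grasp point.
Start: joints at [-83.165, 30.224, 82.088, -0, 67.689, -10.227], TCP at [0.183, -0.597, 0.223] pointing down, gripper open.
Joint ranges: [-176.69, 176.69], [-43.24, 126.21], [12.49, 139.97], [-82, 262], [0, 151.66], [-163.58, 163.58]. Speed limits (degrees/s): [159.86, 159.86, 180, 180, 180, 180].

INTERFACE

Orientations are given as a 3x3 rotation matrix whose columns are the frame's x, y, z axes.
In Python, from rig import bot, viewer, ticket gives the robot as it stands.
- The arm moves only by the tool servo_tool, never from a script. Its argument "targets" is a list of rows, each an object with "offset": the shift along the tool's x, y, z in m, a list of three; "dr": the turn, a rotation vector about the tool's x, y, z in degrees, a list of three. In form: [{"offset": [x, y, z], "dr": [ax, ay, az]}, ...]. A call has 1 to 20 rows; each row is the pose to reach, as a shift and turn from the pose commanded when the call began, along the tool's axes at that moment; what a row does not reach only later rows make up. A row lasts 1/12 s, in which the tool goes at most 41.7 mm and 7.16 degrees, less where a joint would pass 70% of its speed; a pose out of reach is approached as far as the arm can. A call with a gripper value outside its range is refused whole. "gripper" is the gripper command: -1 is fully open, 1 is shut, values between are in proportion, set as the call begins (left out, the last holds). The fingers move at their own pace and stop on an object; the grip force is fixed at half the most. Time passes only in rows, so rows that repeat a pose let the fingers close. It gives the time, the measured TCP pose, the force, the opening and the grip force at its end, in the units of the state.
- bot.read_state(): the state, without advancing time (a new reading comes with each control period).
- viewer.capture(name): name is "side" or "top" or "wrist"; returns a dict with "color" (420x560x3 uint8, red, green, blue), "camera_matrix" (3x3 intrinsics, pixels), "R" (3x3) and "t" (3): a world point X has camera coordinates R X + t. Camera axes: x right, y down, z forward; pixel columns grow to the right and rows downward; lengths in m; the calibration is good to about 2 mm. A picture is of the moment at which its call begins. There is no depth.
- ticket.hand_in(): hands the job in; it is judged then, once.
The state is a dict: "time_s": time; "joint_positions": joint angles; "qvel": joint speeds; "tau": joint torques, N m; "position": TCP position; "tcp_rot": TCP orientation; "force": force on the tool from outside, world axes, zero at the start; "moment": the same for the moment, N m; "opening": opening from 0.0 (shut) to 1.0 (fully open); "grasp_force": force on a finger pad.
Only numpy, scipy, OpenCV 4.12 (cv2) and the standard library are available. Lean on these libraries where they do the work, as an engineer would, in place of code of your own. Each camera call takes 0.05 s, during which the arm holds its last target. There are 200 camera calls.

TASK

The square filing block lies on the steel jig with its groove crossing the way the rail runs. Without lifting it, slide it up to the jig's round corner post and push it round against the post, a quarter turn, until its side lies flat along the rail; then slide it along the rail to the end stop, press it there with a light steady push (about 10 N felt at the stop) for a second, and leave it fully home, flush with rail and stop, groove in line with the gap between the stop's two brass blocks. Be gentle: never press it against post, rail or stop with more than 25 N, and leave the jar, cup and screwdriver alone.

Things in the scene. Friction and masses are not known exactly. Their poses are not given: they have to be found in the camera images.
- jig: Fixed dark steel bed plate, 210 (x) x 400 (y) x 12 mm thick, flat on the bench. Origin: on the bench plane under the axis of the corner post; z up. The plate spans x -160..50, y -190..210 mm. On its top (12 mm up) stand post, rail and end stop, all rigid. +x points to the rail side; the rail runs from the post towards -y, to the end stop.
- post: Round upright corner post, fixed, 16 mm diameter, 40 mm tall, in a hard grey rubber sleeve that grips the block (friction about 1.2). Origin: centre of its foot on the plate top, at jig x 0, y 0. Its -x tangent is in line with the rail's face. During the turn the touching point creeps some 15-30 mm along the block's side.
- rail: Fixed straight steel rail, 20 mm wide (x), 130 mm long (y), 20 mm tall, spanning jig y -10..-140 mm. Its flat guiding face looks to -x and lies at jig x = -8 mm. Origin: same point and axes as the post's foot.
- stop: Fixed steel end stop bar across the rail's far end, jig x -98..-18 mm, 18 mm wide, 20 mm tall, with two brass blocks (12 mm wide, 16 mm gap) on top, reaching 36 mm above the plate. Its flat face looks to +y and lies at jig y = -125 mm. Origin: same point and axes as the post's foot.
- home (a point): Point on the jig's plate top, at jig x -58, y -75 mm, axes as the jig's: where the centre of the block's underside is when the block is flush with both rail and stop.
- block: Loose square aluminium block, 100x100x30 mm, 0.55-0.9 kg, too wide to grip; origin: centre of underside. Groove 10 wide, 6 deep across the middle of its top along its x. Starts at jig x -28..-12, y 85..125 mm, x within 0.25 rad of jig x, its -y side towards the post. Turn it 90 deg counter-clockwise seen from above. Sliding it on the plate takes about 1.5-4 N (smooth, friction about 0.35).
- jar: Loose amber jar with black cap, 56 mm diameter, 75 mm tall, on the bench beyond the jig; origin at the centre of its underside. Leave alone.
- cup: Loose steel cup, 70 mm diameter, 60 mm tall, on the bench past the stop end of the jig; origin at the centre of its underside. Leave alone.
- driver: Loose screwdriver with a red handle, 200 mm long, 26 mm thick, lying on the bench beyond the rail, roughly along jig y; origin under its middle. Leave alone.
There are look-alikes about, which are no part of the job. What is meant by the block is not brown or pink, and is the smaller of those in its own colour.

How it is judged (in metres and radians):
On the way, in this order (a step that is already met when the one before it is completed fails the run):
1. the block is part-way round (30 to 60 degrees still to go) and bears on the corner post (angle between the x axis of block and the y axis of jig, either way round between 0.5 and 1.1 rad and contact force between block and post above 0.5 N), for 0.15 s.
2. the quarter turn is done: the block's side lies flat along the rail, not yet at the stop (angle between the x axis of block and the y axis of jig, either way round below 0.08 rad and x of block in the frame of home between -0.004 and 0.004 m and y of block in the frame of home above 0.005 m), for 0.2 s.
3. the block is held against the end stop with a light push, 5 to 16 N at the stop, while along the rail (angle between the x axis of block and the y axis of jig, either way round below 0.05 rad and x of block in the frame of home between -0.0025 and 0.0025 m and contact force between block and stop between 5 and 16 N), for 0.4 s.
At the end, for the whole second after the job is handed in: The block lies at rest and flat on the plate, its groove along the rail within 0.03 rad, its sides within 2 mm of flush with both the rail and the end stop (angle between the x axis of block and the y axis of jig, either way round below 0.03 rad and x of block in the frame of home between -0.002 and 0.002 m and y of block in the frame of home between -0.002 and 0.002 m and z of block in the frame of home between -0.003 and 0.003 m and linear speed of block below 0.01 m/s and angle between block's own z axis and vertical below 0.03 rad); the robot touches nothing.
It fails at once if the block is pressed against the corner post with more than 25 N (contact force between block and post above 25 N).
It fails at once if the block is pressed against the rail with more than 25 N (contact force between block and rail above 25 N).
It fails at once if the block is pressed against the end stop with more than 25 N (contact force between block and stop above 25 N).
It fails at once if the block is lifted or tipped off the plate (z of block in the frame of home above 0.012 m or angle between block's own z axis and vertical above 0.2 rad).
It fails at once if the jar, cup or screwdriver is disturbed (moved more than 15 mm) (distance of any of jar, cup, driver from where it was at the start of the episode above 0.015 m).
It also fails if it takes over 72 s, if anything falls off the work surface, if the arm or the gripper's body presses on something with over 40 N, if the wrist force passes 120 N, or if a joint passes its speed limit or range.

## Working session

There is one attempt and no reset: what is moved stays moved. The work goes in short steps, Python scripts to look and compute and a tool call to move; the robot and the scene stay as the last step left them, time stands still between calls to the robot, and variables do not carry over. Pictures are saved under pics/ and viewed, at most 10 in all, crops included, and the job is handed in when it is done.

Besides the shell and the picture viewer there is one more tool, called after "Emit:" as name(argument=value, ...), one argument or row to a line, values as JSON. servo_tool: Moves the arm, as the interface text tells. Its arguments: {"type":"object","properties":{"targets":{"type":"array"},"gripper":{"type":"number"}},"required":["targets"]}

```bash
mkdir -p pics; cat > cap.py <<'E'
from rig import bot, viewer, ticket
import cv2, numpy as np, pickle
def grab(n, f):
    c=viewer.capture(n); cv2.imwrite(f'pics/{f}.png', cv2.cvtColor(np.asarray(c['color']),cv2.COLOR_RGB2BGR)); pickle.dump(c,open(f'pics/{f}.pkl','wb')); return c
def ray(c,u,v,z):
    K,R,t=[np.array(c[k],float) for k in('camera_matrix','R','t')]
    o=-R.T@t; d=R.T@np.linalg.inv(K)@np.array([u,v,1.]); return o+d*(z-o[2])/d[2]
def proj(c,X):
    K,R,t=[np.array(c[k],float) for k in('camera_matrix','R','t')]
    p=K@(R@np.array(X,float)+t); return p[:2]/p[2]
E
python3 - <<'E'
from cap import *
for n in('top','side'):
    c=grab(n,n+'0'); print(n,-np.array(c['R']).T@np.array(c['t']))
s=bot.read_state(); print(s, bot.grip_point_offset)
E
```

```text
top [0.56493695 0.0662831  1.03722105]
side [0.02381581 0.83105924 0.63668301]
{'time_s': 0.1, 'joint_positions': array([-8.31628288e+01,  3.02733930e+01,  8.21483740e+01,  7.50730657e-04,
        6.76912100e+01, -1.02287370e+01]), 'qvel': array([-0.04394948, -0.13638246, -0.25082958, -0.06288904,  0.074896  ,
        0.0008013 ]), 'tau': array([ 4.52013228e-05, -4.40985811e+01, -1.77150947e+01,  6.34154677e-02,
        5.34482952e-02, -4.32292325e-05]), 'position': array([ 0.18335651, -0.59680784,  0.22167587]), 'tcp_rot': array([[ 9.55969307e-01,  2.93466581e-01, -2.22705459e-04],
       [ 2.93466442e-01, -9.55967368e-01,  1.95923843e-03],
       [ 3.62071851e-04, -1.93832839e-03, -9.99998056e-01]]), 'force': array([-0.06251818,  0.27120374, -1.75569735]), 'moment': array([-0.02602548, -0.05811896,  0.00667165]), 'grasp_force': 0.0, 'opening': 1.001076070181168} 0.0187
```

View pics/top0.png

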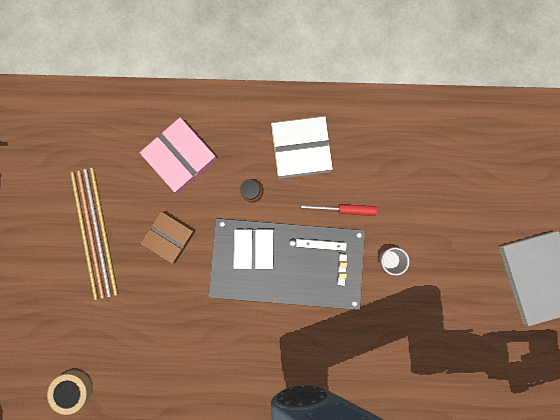

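View pics/side0.png

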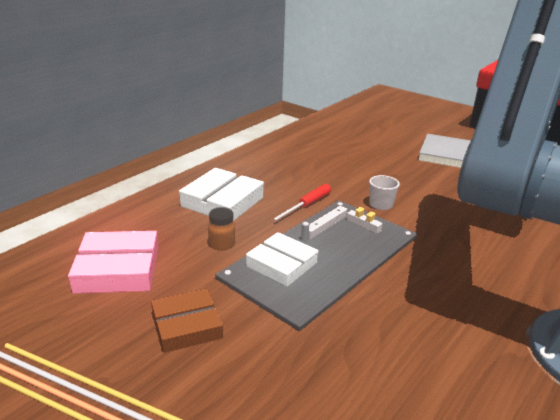

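White candidates in the top view are the small one on the jig at (253,249) and the larger one on the bench at (302,147). Pink (178,155) and brown (167,237) are excluded by colour. The block is the smaller white one, on the jig. I'll confirm it in an enlarged crop and measure.

```bash
cat > meas.py <<'E'
from cap import *
def biggest(m,box):
    k=np.zeros_like(m); x0,y0,x1,y1=box; k[y0:y1,x0:x1]=m[y0:y1,x0:x1]
    cs,_=cv2.findContours(k,cv2.RETR_EXTERNAL,cv2.CHAIN_APPROX_NONE); return max(cs,key=cv2.contourArea)
def rect(c,cnt,z):
    P=np.array([ray(c,u,v,z)[:2] for u,v in cnt.reshape(-1,2)],np.float32)
    return cv2.minAreaRect(P)
E
python3 - <<'E'
from meas import *
c=pickle.load(open('pics/top0.pkl','rb')); im=cv2.imread('pics/top0.png')
h=cv2.cvtColor(im,cv2.COLOR_BGR2HSV)
plate=((h[...,1]<70)).astype(np.uint8)*255
pc=biggest(plate,(195,205,375,318)); r=rect(c,pc,.012); print('plate',r, cv2.boundingRect(pc))
w=((h[...,1]<60)&(h[...,2]>150)).astype(np.uint8)*255
w=cv2.morphologyEx(w,cv2.MORPH_CLOSE,np.ones((3,3)))
bc=biggest(cv2.morphologyEx(w,cv2.MORPH_CLOSE,np.ones((5,5))),(225,222,282,280)); print('block',rect(c,bc,.042),cv2.boundingRect(bc))
rc=biggest(w,(300,230,352,253)); print('rail',rect(c,rc,.032))
big=biggest(cv2.morphologyEx(w,cv2.MORPH_CLOSE,np.ones((13,13))),(260,105,345,190)); print('big',rect(c,big,.05)[1])
cv2.imwrite('pics/crop0.png',cv2.resize(im[210:315,205:370],None,fx=4.8,fy=4.8,interpolation=cv2.INTER_CUBIC))
E
```

```text
plate ((0.4973120093345642, 0.06620670855045319), (0.4003642499446869, 0.21007689833641052), 87.04666900634766) (209, 218, 156, 92)
block ((0.5331235527992249, 0.15428930521011353), (0.10028737783432007, 0.10165834426879883), 0.23032726347446442) (233, 229, 41, 40)
rail ((0.5490943193435669, -0.026888534426689148), (0.12082695960998535, 0.01987460069358349), 87.06363677978516)
big (0.14659391343593597, 0.1436840444803238)
```

View pics/crop0.png

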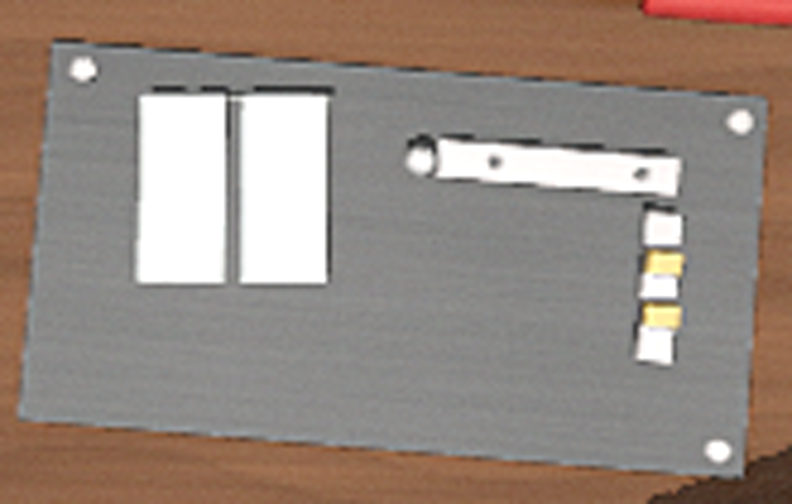

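The crop confirms it: the block is the small white one on the jig, with its groove along jig x. Measured sizes match the ones given: plate 400.4×210.1 mm, block 100×101.7 mm. The larger white one measures about 145 mm.

The jig origin is about (0.5517, 0.0534) with yaw -2.95°, and the rail centre agrees with that. The block is at (0.533, 0.154) with yaw 0.2°.

I'll push with closed fingers using the tool's -x side. First I move above and behind the +y face.

Emit:
servo_tool(
  targets=[
    {"offset":[0.29,-0.348,0.05],"dr":[0,0,-36]},
    {"offset":[0.29,-0.348,0.05],"dr":[0,0,-36]},
    {"offset":[0.29,-0.348,0.05],"dr":[0,0,-36]},
    {"offset":[0.29,-0.348,0.05],"dr":[0,0,-36]},
    {"offset":[0.29,-0.348,0.05],"dr":[0,0,-36]},
    {"offset":[0.29,-0.348,0.05],"dr":[0,0,-36]},
    {"offset":[0.29,-0.348,0.05],"dr":[0,0,-36]},
    {"offset":[0.29,-0.348,0.05],"dr":[0,0,-36]},
    {"offset":[0.29,-0.348,0.05],"dr":[0,0,-36]},
    {"offset":[0.29,-0.348,0.05],"dr":[0,0,-36]},
    {"offset":[0.582,-0.697,0.1],"dr":[0,0,-73]},
    {"offset":[0.582,-0.697,0.1],"dr":[0,0,-73]},
    {"offset":[0.582,-0.697,0.1],"dr":[0,0,-73]},
    {"offset":[0.582,-0.697,0.1],"dr":[0,0,-73]},
    {"offset":[0.582,-0.697,0.1],"dr":[0,0,-73]},
    {"offset":[0.582,-0.697,0.1],"dr":[0,0,-73]},
    {"offset":[0.582,-0.697,0.1],"dr":[0,0,-73]},
    {"offset":[0.582,-0.697,0.1],"dr":[0,0,-73]},
    {"offset":[0.582,-0.697,0.1],"dr":[0,0,-73]},
    {"offset":[0.582,-0.697,0.1],"dr":[0,0,-73]},
  ],
  gripper=1,
)

```text
time_s: 1.77
position: [0.5045, 0.1684, 0.1308]
tcp_rot: [[-0.002, 1.0, -0.001], [1.0, 0.002, -0.0], [-0.0, -0.001, -1.0]]
force: [0.9, -0.2, 0.7]
opening: 0.002
grasp_force: 0.0
```

Emit:
servo_tool(
  targets=[
    {"offset":[0.072,0.031,0.008],"dr":[0,0,0]},
    {"offset":[0.072,0.031,0.008],"dr":[0,0,0]},
    {"offset":[0.072,0.031,0.008],"dr":[0,0,0]},
    {"offset":[0.072,0.031,0.008],"dr":[0,0,0]},
  ],
)

```text
time_s: 2.1
position: [0.5352, 0.24, 0.1225]
tcp_rot: [[-0.005, 1.0, -0.001], [1.0, 0.005, -0.0], [-0.0, -0.001, -1.0]]
force: [-0.4, 0.0, -0.4]
opening: 0.002
grasp_force: 0.0
```

Emit:
servo_tool(
  targets=[
    {"offset":[0,0,0.04],"dr":[0,0,0]},
    {"offset":[0,0,0.08],"dr":[0,0,0]},
    {"offset":[0,0,0.102],"dr":[0,0,0]},
    {"offset":[0,0,0.102],"dr":[0,0,0]},
    {"offset":[-0.01,0,0.102],"dr":[0,0,0]},
    {"offset":[-0.02,0,0.102],"dr":[0,0,0]},
    {"offset":[-0.024,0,0.102],"dr":[0,0,0]},
    {"offset":[-0.028,0,0.102],"dr":[0,0,0]},
    {"offset":[-0.032,0,0.102],"dr":[0,0,0]},
    {"offset":[-0.036,0,0.102],"dr":[0,0,0]},
    {"offset":[-0.04,0,0.102],"dr":[0,0,0]},
    {"offset":[-0.04,0,0.102],"dr":[0,0,0]},
  ],
)

```text
time_s: 3.1
position: [0.5358, 0.1975, 0.0219]
tcp_rot: [[-0.001, 1.0, 0.001], [1.0, 0.001, -0.0], [-0.0, 0.001, -1.0]]
force: [0.1, 0.7, -0.6]
opening: 0.005
grasp_force: 0.3
```

```bash
python3 - <<'E'
from meas import *
c=grab('top','top1'); im=cv2.imread('pics/top1.png')
print(bot.read_state()['force'],bot.read_state()['position'])
w=grab('wrist','w1'); wi=cv2.imread('pics/w1.png')
cv2.imwrite('pics/crop1.png',np.hstack([cv2.resize(im[205:315,205:370],(400,300)),cv2.resize(wi,(400,300))]))
E
```

```text
[ 0.15196405 -0.75822709  0.32125974] [0.53538994 0.19755211 0.0215846 ]
```

View pics/crop1.png

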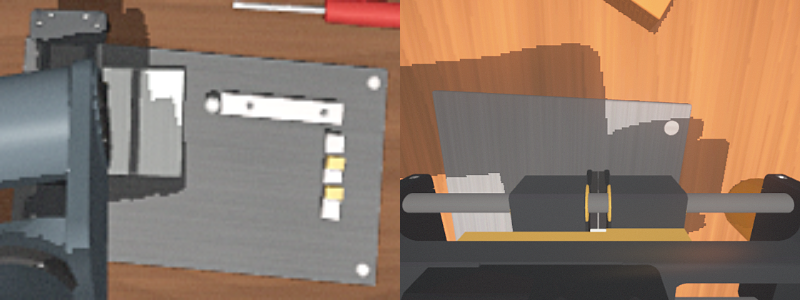

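The crop shows the block shaded under the gripper, with its -y edge at about px x=281.7. It was at 273, so it has slid about 20 mm and is still square. I'll measure that edge properly.

```bash
cat >> meas.py <<'E'
def redge(f,rows,x0,x1,z=.042):
    # steepest horizontal drop (block -> plate) in each row, as world points
    c=pickle.load(open(f'pics/{f}.pkl','rb')); g=cv2.GaussianBlur(cv2.cvtColor(np.asarray(c['color']),cv2.COLOR_RGB2GRAY).astype(float),(0,0),.8)
    P=[]
    for r in rows:
        d=np.diff(g[r,x0:x1]); i=int(np.argmin(d)); P.append([*ray(c,x0+i+.5,r,z)[:2],d[i]])
    return np.array(P)
E
python3 - <<'E'
from meas import *
for f in('top0','top1'): print(np.round(redge(f,range(232,270,4),266,290),4).tolist())
E
```

```text
[[0.5781, 0.1048, -64.1902], [0.5677, 0.1045, -70.3275], [0.5574, 0.1042, -71.9859], [0.5472, 0.1039, -72.0441], [0.5369, 0.1035, -71.0284], [0.5266, 0.1032, -72.344], [0.5164, 0.1029, -77.4125], [0.5061, 0.1026, -77.2586], [0.4959, 0.1023, -74.2745], [0.4857, 0.102, -46.9588]]
[[0.5787, 0.0841, -70.146], [0.5683, 0.0838, -62.9152], [0.558, 0.0861, -64.6334], [0.5477, 0.0858, -69.2332], [0.5374, 0.0855, -66.7699], [0.5271, 0.0852, -28.5857], [0.5169, 0.0849, -35.6075], [0.5067, 0.0846, -48.8026], [0.4965, 0.0843, -46.9136], [0.4863, 0.084, -35.1458]]
```

Emit:
servo_tool(
  targets=[
    {"offset":[-0.003,0,0],"dr":[0,0,0]},
    {"offset":[-0.006,0,0],"dr":[0,0,0]},
    {"offset":[-0.009,0,0],"dr":[0,0,0]},
    {"offset":[-0.012,0,0],"dr":[0,0,0]},
    {"offset":[-0.015,0,0],"dr":[0,0,0]},
    {"offset":[-0.017,0,0],"dr":[0,0,0]},
    {"offset":[-0.018,0,0],"dr":[0,0,0]},
    {"offset":[-0.014,0,0],"dr":[0,0,0]},
    {"offset":[-0.008,0,0],"dr":[0,0,0]},
    {"offset":[-0.008,-0.015,0],"dr":[0,0,0]},
    {"offset":[-0.008,-0.033,0],"dr":[0,0,0]},
    {"offset":[-0.008,-0.033,0],"dr":[0,0,0]},
    {"offset":[-0.013,-0.033,0],"dr":[0,0,0]},
    {"offset":[-0.016,-0.033,0],"dr":[0,0,0]},
    {"offset":[-0.018,-0.033,0],"dr":[0,0,0]},
    {"offset":[-0.018,-0.033,0],"dr":[0,0,0]},
  ],
)

```text
time_s: 4.53
position: [0.5037, 0.1796, 0.0214]
tcp_rot: [[-0.0, 1.0, 0.002], [1.0, 0.0, 0.0], [0.0, 0.002, -1.0]]
force: [0.3, -1.0, 0.7]
opening: 0.004
grasp_force: 0.0
```

```bash
cat > plan.py <<'E'
import numpy as np
J0=np.array([.5517,.0534]); a=np.radians(-2.95); RJ=np.array([[np.cos(a),-np.sin(a)],[np.sin(a),np.cos(a)]])
def w(j): return J0+RJ@np.array(j)
def jig(x): return RJ.T@(np.array(x)-J0)
def tool(yaw,d):  # world delta -> tool xy
    c,s=np.cos(np.radians(yaw)),np.sin(np.radians(yaw)); return np.array([d[0]*c+d[1]*s,d[0]*s-d[1]*c])
def tcp(thd,s,p,off=.0628):
    t=np.radians(thd); n=np.array([np.sin(t),-np.cos(t)]); u=np.array([np.cos(t),np.sin(t)])
    C=-(.008+.05)*n-s*u; return w(C-off*n+p*u),C
E
python3 - <<'E'
from plan import *
cur=np.array([.5037,.1796])
print(jig(cur),jig([.533,.117]))
for th in list(range(3,93,6)):
    s=.022-.020*(th-3)/87; x,C=tcp(th,s,-.034); print(th,np.round(x,4),np.round(tool(90,x-cur),4),'dr',-(th-3))
E
```

```text
[-0.05443121  0.12356247] [-0.02194836  0.06255333]
3 [0.4956 0.1742] [-0.0054 -0.0081] dr 0
9 [0.4847 0.1678] [-0.0118 -0.019 ] dr -6
15 [0.4744 0.1604] [-0.0192 -0.0293] dr -12
21 [0.465  0.1522] [-0.0274 -0.0387] dr -18
27 [0.4564 0.1431] [-0.0365 -0.0473] dr -24
33 [0.4487 0.1334] [-0.0462 -0.055 ] dr -30
39 [0.442 0.123] [-0.0566 -0.0617] dr -36
45 [0.4364 0.1121] [-0.0675 -0.0673] dr -42
51 [0.4318 0.1007] [-0.0789 -0.0719] dr -48
57 [0.4283 0.089 ] [-0.0906 -0.0754] dr -54
63 [0.426  0.0771] [-0.1025 -0.0777] dr -60
69 [0.4247 0.0651] [-0.1145 -0.079 ] dr -66
75 [0.4246 0.0531] [-0.1265 -0.0791] dr -72
81 [0.4256 0.0412] [-0.1384 -0.0781] dr -78
87 [0.4277 0.0294] [-0.1502 -0.076 ] dr -84
```

Emit:
servo_tool(
  targets=[
    {"offset":[-0.003,-0.003,0],"dr":[0,0,0]},
    {"offset":[-0.005,-0.007,0],"dr":[0,0,0]},
    {"offset":[-0.007,-0.01,0],"dr":[0,0,-1]},
    {"offset":[-0.009,-0.013,0],"dr":[0,0,-3]},
    {"offset":[-0.01,-0.016,0],"dr":[0,0,-4.5]},
    {"offset":[-0.012,-0.019,0],"dr":[0,0,-6]},
    {"offset":[-0.0135,-0.0215,0],"dr":[0,0,-7.5]},
    {"offset":[-0.0155,-0.024,0],"dr":[0,0,-9]},
    {"offset":[-0.0175,-0.0265,0],"dr":[0,0,-10.5]},
    {"offset":[-0.019,-0.029,0],"dr":[0,0,-12]},
    {"offset":[-0.021,-0.0315,0],"dr":[0,0,-13.5]},
    {"offset":[-0.023,-0.034,0],"dr":[0,0,-15]},
    {"offset":[-0.025,-0.0365,0],"dr":[0,0,-16.5]},
    {"offset":[-0.0275,-0.0385,0],"dr":[0,0,-18]},
  ],
)

```text
time_s: 5.7
position: [0.4631, 0.1526, 0.0214]
tcp_rot: [[-0.312, 0.95, -0.001], [0.95, 0.312, 0.0], [0.0, -0.0, -1.0]]
force: [0.7, 2.1, -0.7]
opening: 0.003
grasp_force: 0.6
```

```bash
python3 - <<'E'
from meas import *
s=bot.read_state(); print(s['force'],s['position'])
c=grab('top','top2'); im=cv2.imread('pics/top2.png')
w=grab('side','s2'); wi=cv2.imread('pics/s2.png')
cv2.imwrite('pics/crop2.png',np.hstack([cv2.resize(im[205:315,205:370],(400,300)),cv2.resize(wi[170:320,210:430],(400,300))]))
E
```

```text
[ 0.70967988  2.13635504 -0.7315114 ] [0.4631495  0.15256807 0.02137545]
```

View pics/crop2.png

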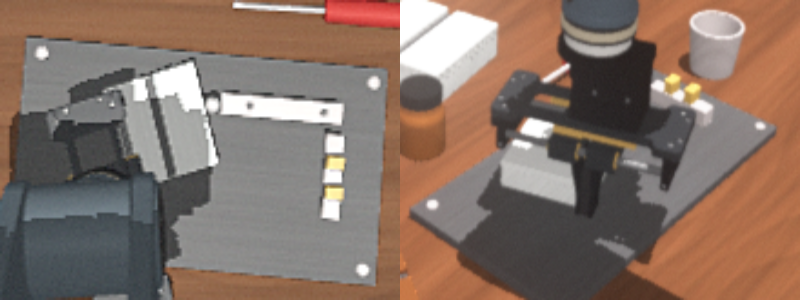

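The block has turned about 18° and bears on the post, with the contact about 12 mm off centre along its side, as expected. I'll continue the arc.

```bash
python3 - <<'E'
from plan import *
cur=np.array([.4635,.152])
for th in list(range(21,94,6)):
    s=.013-.014*(th-21)/69; x,C=tcp(th,s,-.034); print(th,np.round(x,4),np.round(tool(108,x-cur),4),'dr',-(th-21))
E
```

```text
21 [0.4696 0.1537] [-0.0003  0.0063] dr 0
27 [0.4607 0.1451] [-0.0057 -0.0048] dr -6
33 [0.4526 0.1356] [-0.0122 -0.0154] dr -12
39 [0.4456 0.1256] [-0.0196 -0.0252] dr -18
45 [0.4395 0.1149] [-0.0279 -0.0343] dr -24
51 [0.4345 0.1037] [-0.037  -0.0425] dr -30
57 [0.4306 0.0922] [-0.0467 -0.0498] dr -36
63 [0.4278 0.0804] [-0.0571 -0.0561] dr -42
69 [0.4262 0.0684] [-0.068  -0.0613] dr -48
75 [0.4257 0.0563] [-0.0793 -0.0655] dr -54
81 [0.4263 0.0443] [-0.0909 -0.0686] dr -60
87 [0.4281 0.0325] [-0.1027 -0.0706] dr -66
93 [0.4309 0.0209] [-0.1146 -0.0715] dr -72
```

Emit:
servo_tool(
  targets=[
    {"offset":[-0.002,0,0],"dr":[0,0,-2]},
    {"offset":[-0.004,-0.0025,0],"dr":[0,0,-4]},
    {"offset":[-0.006,-0.0055,0],"dr":[0,0,-6]},
    {"offset":[-0.008,-0.009,0],"dr":[0,0,-8]},
    {"offset":[-0.01,-0.0125,0],"dr":[0,0,-10]},
    {"offset":[-0.0122,-0.0158,0],"dr":[0,0,-12]},
    {"offset":[-0.0146,-0.019,0],"dr":[0,0,-14]},
    {"offset":[-0.017,-0.0222,0],"dr":[0,0,-16]},
    {"offset":[-0.0196,-0.0253,0],"dr":[0,0,-18]},
    {"offset":[-0.0223,-0.0284,0],"dr":[0,0,-20]},
    {"offset":[-0.025,-0.0314,0],"dr":[0,0,-22]},
    {"offset":[-0.028,-0.0343,0],"dr":[0,0,-24]},
    {"offset":[-0.031,-0.0371,0],"dr":[0,0,-26]},
    {"offset":[-0.034,-0.0398,0],"dr":[0,0,-28]},
    {"offset":[-0.037,-0.0425,0],"dr":[0,0,-30]},
    {"offset":[-0.0402,-0.045,0],"dr":[0,0,-32]},
    {"offset":[-0.0434,-0.0474,0],"dr":[0,0,-34]},
    {"offset":[-0.0467,-0.0498,0],"dr":[0,0,-36]},
  ],
)

```text
time_s: 7.3
position: [0.4286, 0.0931, 0.0213]
tcp_rot: [[-0.811, 0.586, -0.004], [0.586, 0.811, 0.0], [0.004, -0.002, -1.0]]
force: [-0.9, 2.9, 0.7]
opening: 0.004
grasp_force: 1.6
```

```bash
python3 - <<'E'
from meas import *
s=bot.read_state(); print(s['force'],s['position'])
c=grab('top','top3'); im=cv2.imread('pics/top3.png')
w=grab('side','s3'); wi=cv2.imread('pics/s3.png')
cv2.imwrite('pics/crop3.png',np.hstack([cv2.resize(im[205:315,205:370],(400,300)),cv2.resize(wi[170:320,210:430],(400,300))]))
E
```

```text
[-0.86247446  2.88848791  0.67226882] [0.42859259 0.09308146 0.02125896]
```

View pics/crop3.png

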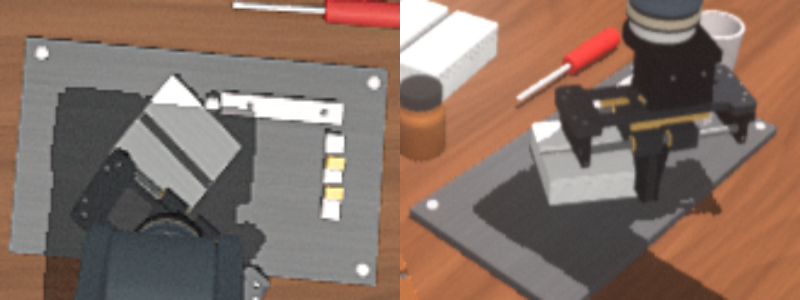

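The block is at about 46° world (49° in jig terms) and bearing on the post near mid-side, so step 1 is in progress. I'll plan the rest of the turn.

```bash
python3 - <<'E'
from plan import *
cur=np.array([.4286,.093]); yaw=144.2
x,C=tcp(49,.002,0); t=np.radians(49); d=jig(cur)-jig(x); print('p,normal',d@[np.cos(t),np.sin(t)],d@[-np.sin(t),np.cos(t)], C)
for th in list(range(49,92,6))+[90]:
    s=.002-.010*(th-49)/41; x,C=tcp(th,s,-.034); tw=max(th-2.95+90-yaw,0); print(th,np.round(x,4),np.round(tool(yaw,x-cur),4),'dr',-tw)
E
```

```text
p,normal -0.05492528684969286 -0.004691078219285055 [-0.04508527  0.036542  ]
49 [0.4397 0.1113] [0.0017 0.0214] dr 0
55 [0.4352 0.1005] [-0.001   0.0099] dr 0
61 [0.4317 0.0893] [-0.0047 -0.0012] dr -3.8500000000000227
67 [0.4292 0.0778] [-0.0094 -0.0119] dr -9.850000000000023
73 [0.4279 0.0663] [-0.015  -0.0221] dr -15.850000000000023
79 [0.4275 0.0547] [-0.0216 -0.0317] dr -21.850000000000023
85 [0.4283 0.0431] [-0.0289 -0.0406] dr -27.850000000000023
91 [0.4301 0.0318] [-0.037  -0.0488] dr -33.85000000000002
90 [0.4297 0.0337] [-0.0356 -0.0475] dr -32.85000000000002
```

The pusher has crept to the block's outer corner (p≈-55 mm). I'll back off, shift it inward along the face, and carry on.

Emit:
servo_tool(
  targets=[
    {"offset":[0.006,0,0],"dr":[0,0,2]},
    {"offset":[0.012,0.004,0],"dr":[0,0,6]},
    {"offset":[0.012,0.014,0],"dr":[0,0,8]},
    {"offset":[0.01,0.022,0],"dr":[0,0,8]},
    {"offset":[0.006,0.022,0],"dr":[0,0,8]},
    {"offset":[0.003,0.0215,0],"dr":[0,0,8]},
    {"offset":[0.001,0.0176,0],"dr":[0,0,6]},
    {"offset":[0,0.0138,0],"dr":[0,0,4]},
    {"offset":[-0.001,0.01,0],"dr":[0,0,2]},
    {"offset":[-0.0022,0.0062,0],"dr":[0,0,0]},
    {"offset":[-0.0034,0.0025,0],"dr":[0,0,-2]},
    {"offset":[-0.0047,-0.0012,0],"dr":[0,0,-4]},
    {"offset":[-0.0062,-0.0048,0],"dr":[0,0,-6]},
    {"offset":[-0.0077,-0.0084,0],"dr":[0,0,-8]},
    {"offset":[-0.0094,-0.012,0],"dr":[0,0,-10]},
    {"offset":[-0.0112,-0.0154,0],"dr":[0,0,-12]},
    {"offset":[-0.013,-0.0188,0],"dr":[0,0,-14]},
    {"offset":[-0.015,-0.0221,0],"dr":[0,0,-16]},
  ],
)

```text
time_s: 8.9
position: [0.4288, 0.0657, 0.0212]
tcp_rot: [[-0.941, 0.34, -0.003], [0.34, 0.941, 0.0], [0.003, -0.001, -1.0]]
force: [-2.2, 0.9, 0.1]
opening: 0.003
grasp_force: 1.0
```

```bash
python3 - <<'E'
from meas import *
s=bot.read_state(); print(s['force'],s['position'])
c=grab('top','top4'); im=cv2.imread('pics/top4.png')
w=grab('side','s4'); wi=cv2.imread('pics/s4.png')
cv2.imwrite('pics/crop4.png',np.hstack([cv2.resize(im[205:315,205:370],(400,300)),cv2.resize(wi[170:320,210:430],(400,300))]))
E
```

```text
[-2.21098107  0.90861479  0.10884771] [0.42884571 0.06566949 0.02117232]
```

View pics/crop4.png

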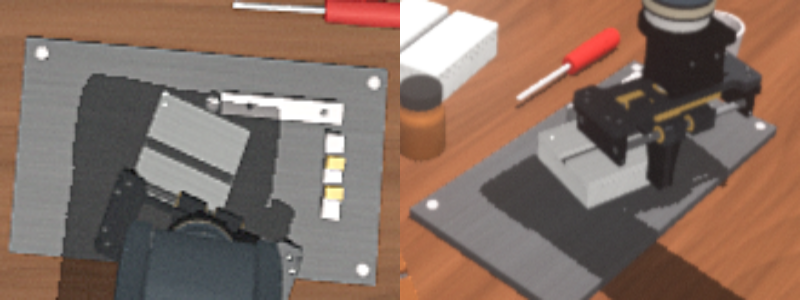

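```bash
python3 - <<'E'
from plan import *
cur=np.array([.4285,.066]); yaw=160.1
x,C=tcp(71,-.003,0); t=np.radians(71); d=jig(cur)-jig(x); print('p,normal',d@[np.cos(t),np.sin(t)],d@[-np.sin(t),np.cos(t)], C)
for th in (73,76,79,82,85,88,90):
    s=-.003-.005*(th-71)/19; x,C=tcp(th,s,-.034); print(th,np.round(x,4),np.round(tool(yaw,x-cur),4),'dr',-(th-2.95+90-yaw),C)
E
```

```text
p,normal -0.03736519996305341 -0.0018208714458735331 [-0.05386337  0.02171951]
73 [0.4278 0.066 ] [ 0.0007 -0.0003] dr 0.04999999999998295 [-0.05443468  0.02032979]
76 [0.4275 0.0602] [-0.001  -0.0058] dr -2.950000000000017 [-0.05523307  0.01821906]
79 [0.4275 0.0545] [-0.003  -0.0112] dr -5.950000000000017 [-0.05596025  0.01607839]
82 [0.4278 0.0488] [-0.0052 -0.0165] dr -8.950000000000017 [-0.05661516  0.01390941]
85 [0.4283 0.0431] [-0.0076 -0.0216] dr -11.950000000000017 [-0.05719673  0.01171381]
88 [0.4291 0.0374] [-0.0103 -0.0267] dr -14.950000000000017 [-0.05770384  0.0094933 ]
90 [0.4297 0.0337] [-0.0122 -0.03  ] dr -16.950000000000017 [-0.058  0.008]
```

Emit:
servo_tool(
  targets=[
    {"offset":[-0.0005,-0.0028,0],"dr":[0,0,-1.5]},
    {"offset":[-0.001,-0.0058,0],"dr":[0,0,-3]},
    {"offset":[-0.002,-0.0085,0],"dr":[0,0,-4.5]},
    {"offset":[-0.003,-0.0112,0],"dr":[0,0,-6]},
    {"offset":[-0.004,-0.0139,0],"dr":[0,0,-7.5]},
    {"offset":[-0.0052,-0.0165,0],"dr":[0,0,-9]},
    {"offset":[-0.0064,-0.019,0],"dr":[0,0,-10.5]},
    {"offset":[-0.0076,-0.0216,0],"dr":[0,0,-12]},
    {"offset":[-0.009,-0.0241,0],"dr":[0,0,-13.5]},
    {"offset":[-0.0103,-0.0267,0],"dr":[0,0,-15]},
    {"offset":[-0.011,-0.028,0],"dr":[0,0,-16]},
    {"offset":[-0.011,-0.028,0],"dr":[0,0,-17]},
  ],
)

```text
time_s: 10.0
position: [0.4297, 0.0358, 0.0212]
tcp_rot: [[-0.999, 0.051, -0.003], [0.051, 0.999, 0.0], [0.003, 0.0, -1.0]]
force: [-3.5, -1.9, 0.3]
opening: 0.001
grasp_force: 1.6
```

```bash
python3 - <<'E'
from meas import *
s=bot.read_state(); print(s['force'],s['position'])
c=grab('top','top5')
# block's rail-side edge: per column, strongest rise/drop scanning vertically between plate/shadow and block
im=cv2.imread('pics/top5.png'); wi=cv2.cvtColor(np.asarray(grab('side','s5')['color']),cv2.COLOR_RGB2BGR)
cv2.imwrite('pics/crop5.png',np.hstack([cv2.resize(im[215:290,240:352],(448,300),interpolation=cv2.INTER_CUBIC),cv2.resize(wi[170:320,250:420],(340,300))]))
E
```

```text
[-3.525269   -1.93867014  0.28778057] [0.42974933 0.03579167 0.02120244]
```

View pics/crop5.png

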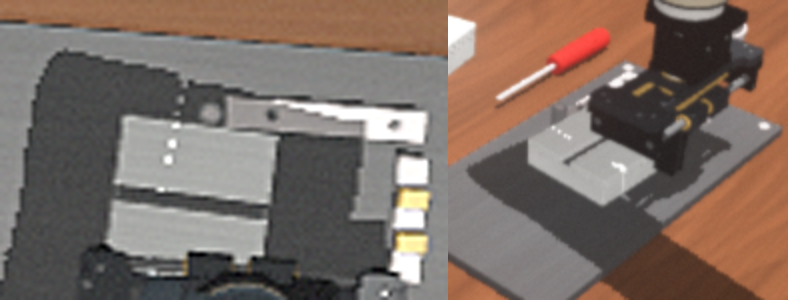

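The block is about 4–5° short of the rail (edge (122,114)→(278,137) in the crop), and the force is only about 3.5 N. I'll push on towards the rail in small steps and watch the force.

Emit:
servo_tool(
  targets=[
    {"offset":[-0.0005,0,0],"dr":[0,0,0]},
    {"offset":[-0.001,0,0],"dr":[0,0,0]},
    {"offset":[-0.0015,0,0],"dr":[0,0,0]},
    {"offset":[-0.002,0,0],"dr":[0,0,0]},
    {"offset":[-0.002,0,0],"dr":[0,0,0]},
  ],
)

```text
time_s: 10.52
position: [0.4298, 0.0362, 0.0211]
tcp_rot: [[-0.999, 0.051, -0.006], [0.051, 0.999, 0.001], [0.007, 0.0, -1.0]]
force: [-6.6, -4.2, 1.2]
opening: 0.006
grasp_force: 3.2
```

Emit:
servo_tool(
  targets=[
    {"offset":[0.004,0,0],"dr":[0,0,0]},
    {"offset":[0.008,0,0],"dr":[0,0,0]},
    {"offset":[0.008,-0.006,0],"dr":[0,0,0]},
    {"offset":[0.008,-0.011,0],"dr":[0,0,0]},
    {"offset":[0.008,-0.011,0],"dr":[0,0,0]},
  ],
)

```text
time_s: 10.93
position: [0.4258, 0.0242, 0.0214]
tcp_rot: [[-0.999, 0.052, 0.003], [0.052, 0.999, -0.001], [-0.003, -0.0, -1.0]]
force: [1.3, -0.5, -0.5]
opening: 0.003
grasp_force: 0.0
```

```bash
python3 - <<'E'
from meas import *
from plan import jig,a
s=bot.read_state(); print(s['force'],s['position'],jig(s['position'][:2]))
c=grab('top','top6'); g=cv2.cvtColor(np.asarray(c['color']),cv2.COLOR_RGB2GRAY)
L=cv2.createLineSegmentDetector().detect(g[215:290,240:352])[0].reshape(-1,4)+[240,215,240,215]
for l in L:
    if np.hypot(l[2]-l[0],l[3]-l[1])>9:
        p=[jig(ray(c,l[i],l[i+1],.042)[:2]) for i in(0,2)]; d=p[1]-p[0]
        print(np.round(l,1),np.round(p,4).tolist(),round(np.degrees(np.arctan2(d[1],d[0]))%180,1))
E
```

```text
[ 1.25994887 -0.51399941 -0.52756275] [0.42583536 0.02424598 0.02142645] [-0.12419745 -0.03559294]
[291.8 279.  303.1 279.7] [[-0.0922, -0.0065], [-0.0917, -0.0355]] 90.9
[345.5 242.8 318.1 240.2] [[0.0111, -0.1373], [0.0121, -0.0662]] 89.2
[343.9 283.  346.4 274.2] [[-0.0916, -0.1401], [-0.0689, -0.1449]] 167.9
[269.4 260.6 305.6 265.4] [[-0.0502, 0.0547], [-0.055, -0.0392]] 87.0
[317.8 245.5 335.5 246.9] [[-0.0016, -0.0667], [-0.0015, -0.1123]] 90.2
[286.9 245.1 271.7 243.1] [[-0.007, 0.0128], [-0.0049, 0.0524]] 86.9
[306.8 264.4 308.9 248.1] [[-0.0521, -0.042], [-0.01, -0.0441]] 177.2
[305.2 283.  305.8 270.6] [[-0.0998, -0.0415], [-0.068, -0.0406]] 1.6
[305.5 269.2 269.4 264.6] [[-0.0647, -0.0396], [-0.0603, 0.0539]] 87.3
[267.4 263.2 265.7 277. ] [[-0.0572, 0.0592], [-0.0927, 0.0606]] 177.8
[314.4 240.3 296.8 238.5] [[0.011, -0.0569], [0.0119, -0.0113]] 88.9
[270.1 244.3 268.  259.5] [[-0.0084, 0.0562], [-0.0478, 0.0585]] 176.7
[306.9 246.7 318.3 248.2] [[-0.007, -0.0388], [-0.0083, -0.0683]] 87.3
[290.7 234.2 316.6 238.4] [[0.0219, 0.0054], [0.0164, -0.0622]] 85.4
[242.1 288.4 254.  230.6] [[-0.1264, 0.1184], [0.0236, 0.1007]] 173.3
[260.4 225.4 289.3 232.3] [[0.0382, 0.0854], [0.0265, 0.0094]] 81.2
[335.1 251.7 330.4 269.7] [[-0.014, -0.1122], [-0.0606, -0.1034]] 169.3
[323.1 227.  240.6 220.6] [[0.0469, -0.0767], [0.0466, 0.1375]] 90.1
[310.6 287.4 299.4 287.6] [[-0.1097, -0.0562], [-0.1125, -0.0276]] 95.6
[313.1 286.8 326.9 286.2] [[-0.1076, -0.0624], [-0.1033, -0.0974]] 96.9
[306.9 248.3 296.8 247.4] [[-0.0112, -0.039], [-0.0109, -0.0131]] 89.3
[348.2 228.8 325.7 227.4] [[0.0475, -0.1415], [0.0465, -0.0834]] 90.9
[240.6 218.1 256.9 219.1] [[0.0529, 0.1383], [0.0538, 0.0958]] 91.2
```

Emit:
servo_tool(
  targets=[
    {"offset":[-0.001,0,0],"dr":[0,0,0]},
    {"offset":[-0.002,0,0],"dr":[0,0,0]},
    {"offset":[-0.003,0,0],"dr":[0,0,0]},
    {"offset":[-0.004,0,0],"dr":[0,0,0]},
    {"offset":[-0.005,0,0],"dr":[0,0,0]},
    {"offset":[-0.006,0,0],"dr":[0,0,0]},
    {"offset":[-0.007,0,0],"dr":[0,0,0]},
    {"offset":[-0.008,0,0],"dr":[0,0,0]},
    {"offset":[-0.008,0,0],"dr":[0,0,0]},
  ],
)

```text
time_s: 11.73
position: [0.4294, 0.0254, 0.0212]
tcp_rot: [[-0.999, 0.051, -0.006], [0.051, 0.999, 0.001], [0.006, 0.001, -1.0]]
force: [-5.3, -2.2, 2.4]
opening: 0.001
grasp_force: 2.5
```

```bash
cat > ang.py <<'E'
from meas import *
from plan import jig
import sys
def run(f):
    s=bot.read_state(); print(np.round(s['force'],1),np.round(jig(s['position'][:2]),4))
    c=grab('top',f); g=cv2.cvtColor(np.asarray(c['color']),cv2.COLOR_RGB2GRAY)
    L=cv2.createLineSegmentDetector().detect(g[215:300,240:352])[0].reshape(-1,4)+[240,215,240,215]
    for l in L:
        p=np.array([jig(ray(c,l[i],l[i+1],.042)[:2]) for i in(0,2)]); d=p[1]-p[0]; m=p.mean(0)
        if np.hypot(*d)>.022 and -.12<m[0]<.0 and -.135<m[1]<.075: print(np.round(p,4).tolist(),round(np.degrees(np.arctan2(d[1],d[0]))%180,1))
run(sys.argv[1])
E
python3 ang.py top7
```

```text
[-5.3 -2.2  2.4] [-0.1207 -0.0342]
[[-0.007, -0.1131], [-0.0092, -0.1362]] 84.8
[[-0.055, -0.122], [-0.0839, -0.1268]] 9.3
[[-0.0876, -0.006], [-0.0878, -0.0318]] 89.6
[[-0.0894, 0.0486], [-0.0948, 0.0218]] 78.5
[[-0.0501, 0.0547], [-0.055, -0.0392]] 87.0
[[-0.0521, -0.042], [-0.01, -0.0441]] 177.1
[[0.0003, -0.0793], [-0.0026, -0.1119]] 84.8
[[-0.0934, -0.0413], [-0.068, -0.0408]] 1.2
[[-0.0647, -0.0396], [-0.0604, 0.0539]] 87.4
[[-0.0116, -0.0389], [-0.0046, 0.0524]] 85.6
[[-0.0072, -0.042], [-0.0084, -0.0842]] 88.4
[[-0.054, 0.0597], [-0.0863, 0.0598]] 179.9
[[-0.0084, 0.0562], [-0.0478, 0.0585]] 176.7
[[-0.0977, -0.1173], [-0.1231, -0.1048]] 153.8
[[-0.0144, -0.1088], [-0.0573, -0.1042]] 173.9
[[-0.1036, -0.0462], [-0.1073, -0.0239]] 99.4
[[-0.0983, -0.0713], [-0.0981, -0.0938]] 90.4
[[-0.0871, -0.048], [-0.0874, -0.0706]] 89.3
[[-0.1125, -0.0275], [-0.1093, -0.0593]] 95.8
```

The block is still at 87°, held by plate friction at about 5 N. I'll push a little harder, well under the limit.

Emit:
servo_tool(
  targets=[
    {"offset":[-0.0005,0,0],"dr":[0,0,0]},
    {"offset":[-0.001,0,0],"dr":[0,0,0]},
    {"offset":[-0.0015,0,0],"dr":[0,0,0]},
    {"offset":[-0.002,0,0],"dr":[0,0,0]},
    {"offset":[-0.0025,0,0],"dr":[0,0,0]},
    {"offset":[-0.003,0,0],"dr":[0,0,0]},
  ],
)

```text
time_s: 12.28
position: [0.4294, 0.0257, 0.021]
tcp_rot: [[-0.999, 0.05, -0.012], [0.05, 0.999, 0.002], [0.012, 0.001, -1.0]]
force: [-9.2, -2.2, 4.1]
opening: 0.009
grasp_force: 4.4
```

```bash
python3 ang.py top8 | grep -E "8[5-9]|9[01]|^\[ ?-?[0-9.]+ "; python3 -c "
from rig import bot;s=bot.read_state();print(s['moment'],s['tau'],s['position'])"
```

```text
[-9.2 -2.2  4.1] [-0.1207 -0.034 ]
[[-0.0891, 0.0463], [-0.0943, 0.0217]] 78.0
[[-0.0869, -0.006], [-0.0872, -0.0289]] 89.3
[[-0.0501, 0.0547], [-0.0549, -0.0393]] 87.1
[[-0.0647, -0.0396], [-0.0602, 0.0543]] 87.2
[[-0.0089, -0.0068], [-0.0046, 0.0524]] 85.8
[[-0.0072, -0.042], [-0.0084, -0.0842]] 88.3
[[-0.0635, 0.0594], [-0.0864, 0.0602]] 177.8
[[-0.0144, -0.1086], [-0.0573, -0.1036]] 173.4
[[-0.011, -0.039], [-0.0109, -0.0131]] 89.8
[[-0.0977, -0.0713], [-0.0969, -0.0938]] 91.9
[[-0.0865, -0.048], [-0.0865, -0.0704]] 90.2
[-0.31150778  1.27531528 -0.01845905] [ 8.44660141e-01 -3.55837119e+01 -7.96096712e+00  4.87344470e-01
 -2.18641452e+00  2.41715368e-02] [0.42943267 0.02570087 0.0210157 ]
```

```bash
python3 - <<'E'
from meas import *
im=cv2.imread('pics/top8.png'); c=grab('side','s8'); wi=cv2.imread('pics/s8.png')
g=lambda a:cv2.LUT(a,(255*(np.arange(256)/255)**.55).astype(np.uint8))
A=cv2.resize(g(im[225:295,255:350]),(800,590)[0:2] if 0 else (407,300),interpolation=cv2.INTER_CUBIC)
B=cv2.resize(g(wi[190:270,270:376]),(393,300),interpolation=cv2.INTER_CUBIC)
cv2.imwrite('pics/crop8.png',np.hstack([A,B]))
from plan import w
for j in([-.008,-.01],[-.008,-.14],[-.008,0]): print(j,proj(c,[*w(j),.032]),proj(pickle.load(open('pics/top8.pkl','rb')),[*w(j),.032]))
E
```

```text
[-0.008, -0.01] [311.08587322 231.19166375] [295.635922   246.12116298]
[-0.008, -0.14] [347.23866535 208.59262011] [345.50163949 250.13535846]
[-0.008, 0] [308.07932806 233.07104958] [291.80721364 245.81295156]
```

View pics/crop8.png

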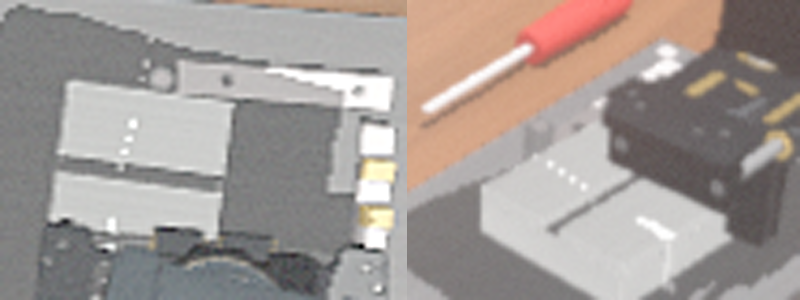

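That explains the stall. The pusher's side friction (force on the tool in -y, acting over a 100 mm arm) cancels the turning moment. Near the end the pushed face moves mostly in -y, so the pusher has to move with it. I'll ease the push and sweep -y.

Emit:
servo_tool(
  targets=[
    {"offset":[0.001,-0.001,0],"dr":[0,0,0]},
    {"offset":[0.0015,-0.002,0],"dr":[0,0,0]},
    {"offset":[0.0015,-0.003,0],"dr":[0,0,0]},
    {"offset":[0.0015,-0.004,0],"dr":[0,0,0]},
    {"offset":[0.001,-0.005,0],"dr":[0,0,0]},
    {"offset":[0.001,-0.006,0],"dr":[0,0,0]},
    {"offset":[0.001,-0.007,0],"dr":[0,0,0]},
    {"offset":[0.001,-0.008,0],"dr":[0,0,0]},
  ],
)

```text
time_s: 13.05
position: [0.4304, 0.018, 0.021]
tcp_rot: [[-0.999, 0.051, -0.007], [0.051, 0.999, 0.002], [0.007, 0.002, -1.0]]
force: [-5.0, 4.1, 0.9]
opening: 0.008
grasp_force: 2.6
```

```bash
python3 ang.py top9 | grep -E "(8[5-9]|9[01])\.[0-9]$|^\[ ?-?[0-9.]+ "
```

```text
[-5.   4.1  0.9] [-0.1193 -0.0416]
[[-0.055, 0.0512], [-0.0528, -0.0424]] 91.3
[[-0.0076, -0.1098], [-0.0084, -0.1329]] 88.0
[[-0.0863, -0.0125], [-0.0856, -0.0414]] 91.5
[[-0.0626, -0.0429], [-0.0649, 0.0504]] 91.4
[[-0.0017, -0.0796], [-0.0025, -0.1103]] 88.6
[[-0.0092, -0.0067], [-0.0095, 0.0517]] 90.3
[[-0.0073, -0.0484], [-0.0081, -0.081]] 88.7
[[-0.0851, -0.0541], [-0.0855, -0.0799]] 89.1
```

The turn is essentially done (groove 90–91°, side on the rail). I'll press once nearer mid-side so it lies flat, and hold there for the step.

Emit:
servo_tool(
  targets=[
    {"offset":[0.004,0,0],"dr":[0,0,0]},
    {"offset":[0.008,0,0],"dr":[0,0,0]},
    {"offset":[0.008,0.01,0],"dr":[0,0,0]},
    {"offset":[0.008,0.02,0],"dr":[0,0,0]},
    {"offset":[0.006,0.02,0],"dr":[0,0,0]},
    {"offset":[0.004,0.02,0],"dr":[0,0,0]},
    {"offset":[0.002,0.02,0],"dr":[0,0,0]},
    {"offset":[0.001,0.02,0],"dr":[0,0,0]},
    {"offset":[0,0.02,0],"dr":[0,0,0]},
    {"offset":[-0.001,0.02,0],"dr":[0,0,0]},
    {"offset":[-0.001,0.02,0],"dr":[0,0,0]},
    {"offset":[-0.001,0.02,0],"dr":[0,0,0]},
  ],
)

```text
time_s: 14.1
position: [0.4309, 0.0377, 0.0211]
tcp_rot: [[-0.999, 0.051, -0.01], [0.051, 0.999, 0.002], [0.011, 0.001, -1.0]]
force: [-7.2, 2.1, 4.6]
opening: 0.007
grasp_force: 3.6
```

```bash
python3 ang.py top10 | grep -E "(8[5-9]|9[01])\.[0-9]$|^\[ ?-?[0-9.]+ "
```

```text
[-7.2  2.1  4.6] [-0.1198 -0.0219]
[[-0.0074, -0.1031], [-0.0088, -0.1361]] 87.7
[[-0.0552, 0.0512], [-0.0529, -0.0424]] 91.4
[[-0.0864, 0.0068], [-0.0865, -0.0158]] 90.0
[[-0.0023, -0.0613], [-0.0025, -0.0939]] 89.7
[[-0.0624, -0.0429], [-0.0651, 0.0504]] 91.6
[[-0.0921, 0.0451], [-0.0919, 0.0156]] 90.5
[[-0.0095, -0.0067], [-0.0094, 0.0517]] 90.0
[[-0.1189, -0.1018], [-0.1186, -0.1239]] 90.8
```

Emit:
servo_tool(
  targets=[
    {"offset":[0.01,0,0],"dr":[0,0,0]},
    {"offset":[0.02,0,0],"dr":[0,0,0]},
    {"offset":[0.02,0,-0.03],"dr":[0,0,0]},
    {"offset":[0.02,0,-0.07],"dr":[0,0,0]},
    {"offset":[0.01,0.02,-0.07],"dr":[0,0,7]},
    {"offset":[0.0,0.04,-0.07],"dr":[0,0,14]},
    {"offset":[-0.01,0.05,-0.07],"dr":[0,0,21]},
    {"offset":[-0.02,0.06,-0.07],"dr":[0,0,28]},
    {"offset":[-0.03,0.07,-0.07],"dr":[0,0,35]},
    {"offset":[-0.04,0.08,-0.07],"dr":[0,0,42]},
    {"offset":[-0.05,0.09,-0.07],"dr":[0,0,49]},
    {"offset":[-0.057,0.1,-0.07],"dr":[0,0,56]},
    {"offset":[-0.057,0.112,-0.07],"dr":[0,0,63]},
    {"offset":[-0.057,0.112,-0.07],"dr":[0,0,70]},
    {"offset":[-0.057,0.112,-0.07],"dr":[0,0,77]},
    {"offset":[-0.057,0.112,-0.07],"dr":[0,0,84]},
    {"offset":[-0.057,0.112,-0.07],"dr":[0,0,90]},
    {"offset":[-0.057,0.112,-0.07],"dr":[0,0,90]},
    {"offset":[-0.057,0.112,-0.07],"dr":[0,0,90]},
  ],
)

```text
time_s: 15.73
position: [0.4988, 0.1455, 0.0913]
tcp_rot: [[0.049, 0.999, 0.001], [0.999, -0.049, -0.0], [0.0, 0.001, -1.0]]
force: [0.6, 0.9, -0.2]
opening: 0.004
grasp_force: 0.0
```

```bash
python3 ang.py top11 | grep -E "(8[5-9]|9[0-2])\.[0-9]$|^\[ ?-?[0-9.]+ "
```

```text
[ 0.6  0.9 -0.2] [-0.0575  0.0892]
[[-0.0108, -0.0134], [-0.0092, 0.0517]] 88.6
[[-0.0067, -0.0481], [-0.0084, -0.136]] 88.9
[[-0.0536, 0.0351], [-0.0518, -0.0424]] 91.3
[[-0.11, 0.0303], [-0.1079, -0.0433]] 91.6
[[-0.063, -0.0399], [-0.0645, 0.0342]] 91.1
```

Emit:
servo_tool(
  targets=[
    {"offset":[0,0,0.03],"dr":[0,0,0]},
    {"offset":[0,0,0.06],"dr":[0,0,0]},
    {"offset":[0,0,0.07],"dr":[0,0,0]},
    {"offset":[-0.008,0,0.07],"dr":[0,0,0]},
    {"offset":[-0.015,0,0.07],"dr":[0,0,0]},
    {"offset":[-0.019,0,0.07],"dr":[0,0,0]},
    {"offset":[-0.022,0,0.07],"dr":[0,0,0]},
    {"offset":[-0.025,0,0.07],"dr":[0,0,0]},
    {"offset":[-0.028,0,0.07],"dr":[0,0,0]},
    {"offset":[-0.031,0,0.07],"dr":[0,0,0]},
    {"offset":[-0.034,0,0.07],"dr":[0,0,0]},
    {"offset":[-0.037,0,0.07],"dr":[0,0,0]},
    {"offset":[-0.04,0,0.07],"dr":[0,0,0]},
    {"offset":[-0.043,0,0.07],"dr":[0,0,0]},
    {"offset":[-0.046,0,0.07],"dr":[0,0,0]},
    {"offset":[-0.049,0,0.07],"dr":[0,0,0]},
    {"offset":[-0.05,0,0.07],"dr":[0,0,0]},
  ],
)

```text
time_s: 17.2
position: [0.4958, 0.0953, 0.0212]
tcp_rot: [[0.052, 0.999, -0.001], [0.999, -0.052, -0.0], [-0.0, -0.001, -1.0]]
force: [0.2, 2.5, 2.1]
opening: 0.005
grasp_force: 1.9
```

```bash
python3 ang.py top12 | grep -E "(8[5-9]|9[0-2])\.[0-9]$|^\[ ?-?[0-9.]+ |17[789]|[ -][0-2]\.[0-9]$"
```

```text
[0.2 2.5 2.1] [-0.058  0.039]
[[-0.0056, -0.0453], [-0.0087, -0.1361]] 88.1
[[-0.0126, -0.0683], [-0.0136, -0.0457]] 92.6
[[-0.0529, -0.0731], [-0.011, -0.0731]] 0.1
[[-0.1115, -0.0433], [-0.1112, -0.0693]] 90.7
[[-0.1099, -0.0723], [-0.0653, -0.0735]] 178.4
[[-0.0127, -0.0393], [-0.0117, 0.003]] 88.6
[[-0.0827, 0.0235], [-0.0847, -0.0028]] 85.6
[[-0.1407, -0.0103], [-0.0963, -0.0096]] 1.0
[[-0.0258, 0.0685], [0.0033, 0.0682]] 179.5
[[-0.0401, -0.0005], [-0.0391, 0.0788]] 89.2
[[0.0009, 0.06], [-0.0218, 0.06]] 179.9
```

The block slides well but sits about 3 mm off the rail. I'll slide it to about 6 mm short of the stop, then press it onto the rail, then home it.

Emit:
servo_tool(
  targets=[
    {"offset":[-0.003,0,0],"dr":[0,0,0]},
    {"offset":[-0.006,0,0],"dr":[0,0,0]},
    {"offset":[-0.009,0,0],"dr":[0,0,0]},
    {"offset":[-0.012,0,0],"dr":[0,0,0]},
    {"offset":[-0.015,0,0],"dr":[0,0,0]},
    {"offset":[-0.018,0,0],"dr":[0,0,0]},
    {"offset":[-0.021,0,0],"dr":[0,0,0]},
    {"offset":[-0.024,0,0],"dr":[0,0,0]},
    {"offset":[-0.027,0,0],"dr":[0,0,0]},
    {"offset":[-0.03,0,0],"dr":[0,0,0]},
    {"offset":[-0.033,0,0],"dr":[0,0,0]},
    {"offset":[-0.036,0,0],"dr":[0,0,0]},
    {"offset":[-0.039,0,0],"dr":[0,0,0]},
    {"offset":[-0.041,0,0],"dr":[0,0,0]},
    {"offset":[-0.043,0,0],"dr":[0,0,0]},
    {"offset":[-0.044,0,0],"dr":[0,0,0]},
  ],
)

```text
time_s: 18.58
position: [0.4938, 0.0515, 0.0213]
tcp_rot: [[0.051, 0.999, -0.0], [0.999, -0.051, 0.0], [0.0, -0.0, -1.0]]
force: [0.2, 1.8, -2.0]
opening: 0.007
grasp_force: 1.1
```

```bash
python3 ang.py top13 | grep -E "(8[5-9]|9[0-2])\.[0-9]$|^\[ ?-?[0-9.]+ |17[789]|[ -][0-2]\.[0-9]$"
```

```text
[ 0.2  1.8 -2. ] [-0.0577 -0.0048]
[[-0.0698, -0.1007], [-0.108, -0.1017]] 1.6
[[-0.0059, -0.0612], [-0.0065, -0.1131]] 89.3
[[-0.1097, -0.116], [-0.0589, -0.1175]] 178.2
[[-0.0125, -0.1132], [-0.0124, -0.0454]] 89.9
[[-0.0525, -0.1171], [-0.0139, -0.1162]] 1.3
[[-0.0722, -0.0713], [-0.0434, -0.0705]] 1.5
[[-0.0753, -0.0408], [-0.0742, -0.0632]] 92.7
[[-0.0702, 0.0081], [-0.0708, -0.0369]] 89.2
[[-0.0429, -0.0773], [-0.0843, -0.0788]] 2.1
```

Emit:
servo_tool(
  targets=[
    {"offset":[0.008,0,0],"dr":[0,0,0]},
    {"offset":[0.012,0,-0.02],"dr":[0,0,0]},
    {"offset":[0.012,0,-0.06],"dr":[0,0,0]},
    {"offset":[0.005,-0.02,-0.07],"dr":[0,0,-7]},
    {"offset":[-0.005,-0.04,-0.07],"dr":[0,0,-14]},
    {"offset":[-0.015,-0.06,-0.07],"dr":[0,0,-21]},
    {"offset":[-0.025,-0.082,-0.07],"dr":[0,0,-28]},
    {"offset":[-0.035,-0.082,-0.07],"dr":[0,0,-35]},
    {"offset":[-0.045,-0.082,-0.07],"dr":[0,0,-42]},
    {"offset":[-0.055,-0.082,-0.07],"dr":[0,0,-49]},
    {"offset":[-0.062,-0.082,-0.07],"dr":[0,0,-56]},
    {"offset":[-0.062,-0.082,-0.07],"dr":[0,0,-63]},
    {"offset":[-0.062,-0.082,-0.07],"dr":[0,0,-70]},
    {"offset":[-0.062,-0.082,-0.07],"dr":[0,0,-77]},
    {"offset":[-0.062,-0.082,-0.07],"dr":[0,0,-84]},
    {"offset":[-0.062,-0.082,-0.04],"dr":[0,0,-90]},
    {"offset":[-0.062,-0.082,-0.01],"dr":[0,0,-90]},
    {"offset":[-0.062,-0.082,0],"dr":[0,0,-90]},
    {"offset":[-0.062,-0.082,0],"dr":[0,0,-90]},
  ],
)

```text
time_s: 20.22
position: [0.4079, -0.0054, 0.0195]
tcp_rot: [[-0.999, 0.051, -0.004], [0.051, 0.999, 0.001], [0.004, 0.001, -1.0]]
force: [-0.0, 0.2, -0.5]
opening: 0.005
grasp_force: 0.0
```

Emit:
servo_tool(
  targets=[
    {"offset":[-0.006,0,0],"dr":[0,0,0]},
    {"offset":[-0.011,0,0],"dr":[0,0,0]},
    {"offset":[-0.014,0,0],"dr":[0,0,0]},
    {"offset":[-0.016,0,0],"dr":[0,0,0]},
    {"offset":[-0.0175,0,0],"dr":[0,0,0]},
    {"offset":[-0.0185,0,0],"dr":[0,0,0]},
    {"offset":[-0.0195,0,0],"dr":[0,0,0]},
    {"offset":[-0.0205,0,0],"dr":[0,0,0]},
    {"offset":[-0.0215,0,0],"dr":[0,0,0]},
    {"offset":[-0.0225,0,0],"dr":[0,0,0]},
    {"offset":[-0.0235,0,0],"dr":[0,0,0]},
    {"offset":[-0.0235,0,0],"dr":[0,0,0]},
  ],
)

```text
time_s: 21.22
position: [0.4293, -0.0065, 0.0211]
tcp_rot: [[-0.999, 0.051, -0.006], [0.051, 0.999, 0.001], [0.006, 0.001, -1.0]]
force: [-7.4, -0.6, 4.7]
opening: 0.007
grasp_force: 3.5
```

```bash
python3 ang.py top14 | grep -E "(8[5-9]|9[0-2])\.[0-9]$|^\[ ?-?[0-9.]+ |17[789]|[ -][0-2]\.[0-9]$"
```

```text
[-7.4 -0.6  4.7] [-0.1192 -0.0661]
[[-0.0862, -0.0799], [-0.0861, -0.1057]] 90.2
[[-0.0862, -0.0382], [-0.0858, -0.064]] 90.8
[[-0.053, -0.0198], [-0.053, -0.1132]] 90.0
[[-0.0628, -0.1137], [-0.0626, -0.0171]] 89.8
[[-0.0092, -0.0158], [-0.0895, -0.0161]] 0.2
[[-0.0876, -0.1168], [-0.0652, -0.1163]] 1.3
[[-0.0493, -0.1171], [-0.0078, -0.1154]] 2.2
[[-0.095, -0.0651], [-0.0961, -0.0873]] 87.2
[[-0.0946, -0.1066], [-0.0947, -0.1422]] 89.8
[[-0.0231, -0.123], [-0.0649, -0.1224]] 179.1
[[-0.1439, 0.0305], [-0.0926, 0.0296]] 179.1
```

Flush with the rail: groove at 90.0°, centre x -57.8 mm. Back to the +y face for the final push to the stop.

Emit:
servo_tool(
  targets=[
    {"offset":[0.008,0,0],"dr":[0,0,0]},
    {"offset":[0.018,0,0],"dr":[0,0,0]},
    {"offset":[0.02,0,-0.03],"dr":[0,0,0]},
    {"offset":[0.02,0,-0.07],"dr":[0,0,0]},
    {"offset":[0.01,0.02,-0.07],"dr":[0,0,7]},
    {"offset":[0.0,0.04,-0.07],"dr":[0,0,14]},
    {"offset":[-0.01,0.05,-0.07],"dr":[0,0,21]},
    {"offset":[-0.02,0.06,-0.07],"dr":[0,0,28]},
    {"offset":[-0.03,0.07,-0.07],"dr":[0,0,35]},
    {"offset":[-0.04,0.081,-0.07],"dr":[0,0,42]},
    {"offset":[-0.05,0.081,-0.07],"dr":[0,0,49]},
    {"offset":[-0.057,0.081,-0.07],"dr":[0,0,56]},
    {"offset":[-0.057,0.081,-0.07],"dr":[0,0,63]},
    {"offset":[-0.057,0.081,-0.07],"dr":[0,0,70]},
    {"offset":[-0.057,0.081,-0.07],"dr":[0,0,77]},
    {"offset":[-0.057,0.081,-0.07],"dr":[0,0,84]},
    {"offset":[-0.057,0.081,-0.04],"dr":[0,0,90]},
    {"offset":[-0.057,0.081,-0.01],"dr":[0,0,90]},
    {"offset":[-0.057,0.081,0],"dr":[0,0,90]},
    {"offset":[-0.057,0.081,0],"dr":[0,0,90]},
  ],
)

```text
time_s: 22.93
position: [0.4927, 0.0709, 0.0193]
tcp_rot: [[0.051, 0.999, -0.003], [0.999, -0.051, 0.0], [0.0, -0.003, -1.0]]
force: [-0.1, 0.4, -0.2]
opening: 0.002
grasp_force: 0.0
```

```bash
python3 ang.py top15 | grep -E "(8[5-9]|9[0-2])\.[0-9]$|^\[ ?-?[0-9.]+ |17[789]|[ -][0-2]\.[0-9]$"
```

```text
[-0.1  0.4 -0.2] [-0.0599  0.0144]
[[-0.0564, -0.0727], [-0.1073, -0.0723]] 179.6
[[-0.1063, -0.1164], [-0.0681, -0.1172]] 178.8
[[-0.0523, -0.1172], [-0.0108, -0.1162]] 1.4
[[-0.1072, -0.078], [-0.108, -0.1139]] 88.8
[[-0.0526, -0.0712], [-0.0529, -0.1133]] 89.5
[[-0.0627, -0.1137], [-0.0642, -0.0784]] 92.3
[[0.0036, -0.0187], [-0.0253, -0.0197]] 1.9
[[-0.0034, -0.0706], [-0.0047, -0.1128]] 88.2
[[-0.0102, -0.113], [-0.0097, -0.0711]] 89.2
[[-0.0682, -0.0419], [-0.0425, -0.0413]] 1.4
[[-0.0739, 0.0174], [-0.0736, -0.0375]] 90.3
[[-0.0267, 0.0411], [0.0024, 0.042]] 1.7
[[-0.0443, -0.0382], [-0.0385, 0.0626]] 86.7
[[-0.042, -0.0484], [-0.0835, -0.0495]] 1.5
[[-0.1319, -0.0407], [-0.0777, -0.0415]] 179.2
[[-0.077, 0.0688], [-0.1344, 0.071]] 177.7
```

Emit:
servo_tool(
  targets=[
    {"offset":[-0.006,0.002,0],"dr":[0,0,0]},
    {"offset":[-0.012,0.002,0],"dr":[0,0,0]},
    {"offset":[-0.016,0.002,0],"dr":[0,0,0]},
    {"offset":[-0.018,0.002,0],"dr":[0,0,0]},
    {"offset":[-0.02,0.002,0],"dr":[0,0,0]},
    {"offset":[-0.0215,0.002,0],"dr":[0,0,0]},
    {"offset":[-0.023,0.002,0],"dr":[0,0,0]},
    {"offset":[-0.0245,0.002,0],"dr":[0,0,0]},
    {"offset":[-0.0255,0.0025,0],"dr":[0,0,0]},
    {"offset":[-0.0265,0.003,0],"dr":[0,0,0]},
    {"offset":[-0.0275,0.003,0],"dr":[0,0,0]},
    {"offset":[-0.0285,0.003,0],"dr":[0,0,0]},
    {"offset":[-0.0285,0.003,0],"dr":[0,0,0]},
  ],
)

```text
time_s: 24.07
position: [0.4942, 0.0432, 0.0212]
tcp_rot: [[0.052, 0.999, -0.001], [0.999, -0.052, 0.002], [0.001, -0.001, -1.0]]
force: [0.6, 8.3, 3.0]
opening: 0.006
grasp_force: 4.1
```

```bash
python3 ang.py top16 | grep -E "(8[5-9]|9[0-2])\.[0-9]$|^\[ ?-?[0-9.]+ |17[789]|[ -][0-2]\.[0-9]$"
```

```text
[0.6 8.3 3. ] [-0.0569 -0.0131]
[[-0.0655, -0.1139], [-0.1069, -0.1148]] 1.3
[[-0.0235, -0.0372], [0.0054, -0.0365]] 1.4
[[0.002, 0.0044], [-0.0238, 0.0041]] 0.7
[[-0.011, -0.12], [-0.0099, -0.0938]] 87.7
[[-0.0662, 0.0179], [-0.0687, -0.0338]] 87.3
[[0.0064, -0.0492], [-0.0231, -0.049]] 179.7
[[-0.0709, -0.0854], [-0.0455, -0.0846]] 1.7
[[-0.0723, -0.0376], [-0.0733, -0.0793]] 88.6
[[-0.0349, 0.0237], [-0.0572, 0.0242]] 178.7
[[-0.0418, -0.0911], [-0.0832, -0.093]] 2.7
[[-0.102, 0.0641], [-0.0701, 0.0628]] 177.7
```

At the stop with 8.3 N on the tool. I'll raise it to about 11–12 N and hold for a second.

Emit:
servo_tool(
  targets=[
    {"offset":[-0.0004,0,0],"dr":[0,0,0]},
    {"offset":[-0.0008,0,0],"dr":[0,0,0]},
    {"offset":[-0.0012,0,0],"dr":[0,0,0]},
    {"offset":[-0.0015,0,0],"dr":[0,0,0]},
    {"offset":[-0.0015,0,0],"dr":[0,0,0]},
    {"offset":[-0.0015,0,0],"dr":[0,0,0]},
    {"offset":[-0.0015,0,0],"dr":[0,0,0]},
  ],
)

```text
time_s: 24.7
position: [0.4941, 0.0431, 0.0213]
tcp_rot: [[0.053, 0.999, -0.001], [0.999, -0.053, 0.003], [0.003, -0.001, -1.0]]
force: [0.9, 14.7, 3.5]
opening: 0.002
grasp_force: 7.4
```

Emit:
servo_tool(
  targets=[
    {"offset":[0.0005,0,0],"dr":[0,0,0]},
    {"offset":[0.0006,0,0],"dr":[0,0,0]},
    {"offset":[0.0006,0,0],"dr":[0,0,0]},
    {"offset":[0.0006,0,0],"dr":[0,0,0]},
    {"offset":[0.0006,0,0],"dr":[0,0,0]},
    {"offset":[0.0006,0,0],"dr":[0,0,0]},
    {"offset":[0.0006,0,0],"dr":[0,0,0]},
    {"offset":[0.0006,0,0],"dr":[0,0,0]},
    {"offset":[0.0006,0,0],"dr":[0,0,0]},
    {"offset":[0.0006,0,0],"dr":[0,0,0]},
    {"offset":[0.0006,0,0],"dr":[0,0,0]},
    {"offset":[0.0006,0,0],"dr":[0,0,0]},
  ],
)

```text
time_s: 25.7
position: [0.4941, 0.0432, 0.0212]
tcp_rot: [[0.052, 0.999, -0.001], [0.999, -0.052, 0.002], [0.002, -0.001, -1.0]]
force: [0.2, 12.4, 3.7]
opening: 0.007
grasp_force: 5.9
```

Emit:
servo_tool(
  targets=[
    {"offset":[0.003,0,0],"dr":[0,0,0]},
    {"offset":[0.008,0,0],"dr":[0,0,0]},
    {"offset":[0.018,0,0],"dr":[0,0,0]},
    {"offset":[0.02,0,-0.03],"dr":[0,0,0]},
    {"offset":[0.02,0,-0.07],"dr":[0,0,0]},
    {"offset":[0.05,-0.02,-0.1],"dr":[0,0,0]},
    {"offset":[0.08,-0.03,-0.1],"dr":[0,0,0]},
    {"offset":[0.11,-0.03,-0.1],"dr":[0,0,0]},
    {"offset":[0.15,-0.03,-0.1],"dr":[0,0,0]},
    {"offset":[0.19,-0.03,-0.1],"dr":[0,0,0]},
    {"offset":[0.23,-0.03,-0.1],"dr":[0,0,0]},
    {"offset":[0.25,-0.03,-0.1],"dr":[0,0,0]},
    {"offset":[0.25,-0.03,-0.1],"dr":[0,0,0]},
  ],
)

```text
time_s: 26.78
position: [0.478, 0.2971, 0.1214]
tcp_rot: [[0.046, 0.999, 0.003], [0.999, -0.046, 0.002], [0.002, 0.003, -1.0]]
force: [0.7, 0.3, 0.1]
opening: 0.002
grasp_force: 0.0
```

```bash
python3 ang.py top17 | grep -E "(8[5-9]|9[0-2])\.[0-9]$|^\[ ?-?[0-9.]+ |17[789]|[ -][0-2]\.[0-9]$"
python3 - <<'E'
from meas import *
im=cv2.imread('pics/top17.png'); cv2.imwrite('pics/crop17.png',cv2.resize(im[220:300,270:370],(750,600),interpolation=cv2.INTER_CUBIC))
E
```

```text
[0.7 0.3 0.1] [-0.0862  0.2396]
[[-0.1083, -0.0274], [-0.1081, -0.1205]] 90.1
[[-0.0533, -0.0262], [-0.0534, -0.1226]] 89.9
[[-0.0645, -0.1203], [-0.0637, -0.0298]] 89.5
[[-0.0119, -0.0239], [-0.0506, -0.0243]] 0.5
[[-0.0631, -0.0244], [-0.108, -0.0242]] 179.8
[[-0.0104, -0.1199], [-0.011, -0.0294]] 90.4
```

View pics/crop17.png

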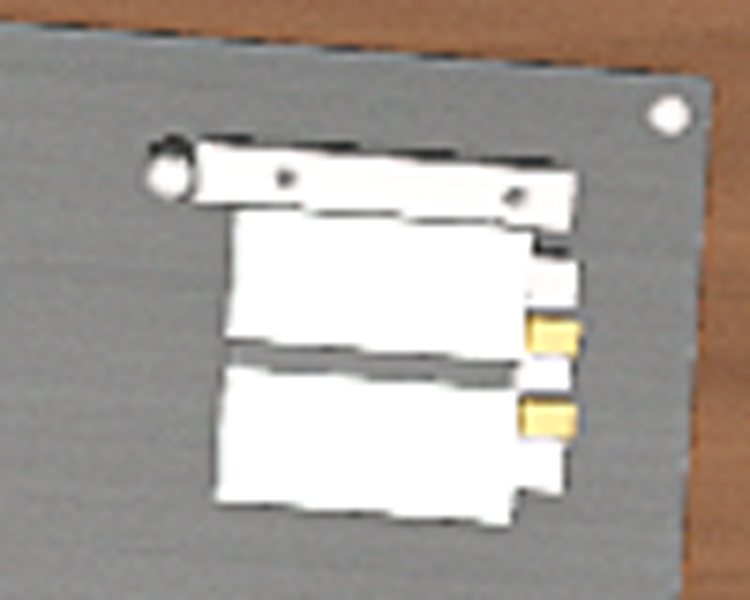

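The block is at the stop and aligned, with the groove in line with the gap between the brass blocks. It may be about 1 mm off the rail. I'll give it a light side press to be sure.

Emit:
servo_tool(
  targets=[
    {"offset":[-0.02,-0.054,0],"dr":[0,0,-7]},
    {"offset":[-0.045,-0.054,0],"dr":[0,0,-14]},
    {"offset":[-0.07,-0.054,0],"dr":[0,0,-21]},
    {"offset":[-0.095,-0.054,0],"dr":[0,0,-28]},
    {"offset":[-0.12,-0.054,0],"dr":[0,0,-35]},
    {"offset":[-0.145,-0.054,0],"dr":[0,0,-42]},
    {"offset":[-0.17,-0.054,0],"dr":[0,0,-49]},
    {"offset":[-0.2,-0.054,0],"dr":[0,0,-56]},
    {"offset":[-0.23,-0.054,0],"dr":[0,0,-63]},
    {"offset":[-0.26,-0.054,0],"dr":[0,0,-70]},
    {"offset":[-0.29,-0.054,0],"dr":[0,0,-77]},
    {"offset":[-0.314,-0.054,0],"dr":[0,0,-84]},
    {"offset":[-0.314,-0.054,0.03],"dr":[0,0,-90]},
    {"offset":[-0.314,-0.054,0.06],"dr":[0,0,-90]},
    {"offset":[-0.314,-0.054,0.09],"dr":[0,0,-90]},
    {"offset":[-0.314,-0.054,0.101],"dr":[0,0,-90]},
    {"offset":[-0.314,-0.054,0.101],"dr":[0,0,-90]},
    {"offset":[-0.314,-0.054,0.101],"dr":[0,0,-90]},
  ],
)

```text
time_s: 28.33
position: [0.4066, -0.0187, 0.02]
tcp_rot: [[-0.999, 0.052, -0.003], [0.052, 0.999, 0.001], [0.003, 0.0, -1.0]]
force: [0.6, -0.1, -0.1]
opening: 0.007
grasp_force: 0.0
```

Emit:
servo_tool(
  targets=[
    {"offset":[-0.008,0,0],"dr":[0,0,0]},
    {"offset":[-0.014,0,0],"dr":[0,0,0]},
    {"offset":[-0.017,0,0],"dr":[0,0,0]},
    {"offset":[-0.019,0,0],"dr":[0,0,0]},
    {"offset":[-0.0205,0,0],"dr":[0,0,0]},
    {"offset":[-0.0215,0,0],"dr":[0,0,0]},
    {"offset":[-0.0225,0,0],"dr":[0,0,0]},
    {"offset":[-0.0235,0,0],"dr":[0,0,0]},
    {"offset":[-0.0242,0,0],"dr":[0,0,0]},
    {"offset":[-0.0242,0,0],"dr":[0,0,0]},
  ],
)

```text
time_s: 29.17
position: [0.4287, -0.0186, 0.0202]
tcp_rot: [[-0.999, 0.051, -0.006], [0.051, 0.999, 0.002], [0.006, 0.001, -1.0]]
force: [-6.1, -1.1, 4.4]
opening: 0.007
grasp_force: 2.9
```

Flush with the rail at the same reading as before (-119.1 mm, 6 N). One more stop press to be sure it is fully home.

Emit:
servo_tool(
  targets=[
    {"offset":[0.004,0,0],"dr":[0,0,0]},
    {"offset":[0.016,0,0],"dr":[0,0,0]},
    {"offset":[0.02,0,-0.03],"dr":[0,0,0]},
    {"offset":[0.02,0,-0.07],"dr":[0,0,0]},
    {"offset":[0.01,0.02,-0.07],"dr":[0,0,7]},
    {"offset":[0.0,0.04,-0.07],"dr":[0,0,14]},
    {"offset":[-0.01,0.05,-0.07],"dr":[0,0,21]},
    {"offset":[-0.02,0.06,-0.07],"dr":[0,0,28]},
    {"offset":[-0.03,0.07,-0.07],"dr":[0,0,35]},
    {"offset":[-0.04,0.085,-0.07],"dr":[0,0,42]},
    {"offset":[-0.05,0.092,-0.07],"dr":[0,0,49]},
    {"offset":[-0.059,0.092,-0.07],"dr":[0,0,56]},
    {"offset":[-0.059,0.092,-0.07],"dr":[0,0,63]},
    {"offset":[-0.059,0.092,-0.07],"dr":[0,0,70]},
    {"offset":[-0.059,0.092,-0.07],"dr":[0,0,77]},
    {"offset":[-0.059,0.092,-0.07],"dr":[0,0,84]},
    {"offset":[-0.059,0.092,-0.04],"dr":[0,0,90]},
    {"offset":[-0.059,0.092,-0.01],"dr":[0,0,90]},
    {"offset":[-0.059,0.092,0],"dr":[0,0,90]},
    {"offset":[-0.059,0.092,0],"dr":[0,0,90]},
  ],
)

```text
time_s: 30.83
position: [0.4943, 0.0694, 0.0182]
tcp_rot: [[0.051, 0.999, -0.004], [0.999, -0.051, 0.0], [0.0, -0.004, -1.0]]
force: [-0.7, -0.4, 0.5]
opening: 0.004
grasp_force: 0.0
```

Emit:
servo_tool(
  targets=[
    {"offset":[-0.008,0,0],"dr":[0,0,0]},
    {"offset":[-0.016,0,0],"dr":[0,0,0]},
    {"offset":[-0.021,0,0],"dr":[0,0,0]},
    {"offset":[-0.023,0,0],"dr":[0,0,0]},
    {"offset":[-0.0245,0,0],"dr":[0,0,0]},
    {"offset":[-0.0255,0,0],"dr":[0,0,0]},
    {"offset":[-0.0262,0,0],"dr":[0,0,0]},
    {"offset":[-0.0268,0,0],"dr":[0,0,0]},
    {"offset":[-0.0272,0,0],"dr":[0,0,0]},
    {"offset":[-0.0275,0,0],"dr":[0,0,0]},
    {"offset":[-0.0275,0,0],"dr":[0,0,0]},
    {"offset":[-0.0275,0,0],"dr":[0,0,0]},
    {"offset":[-0.0275,0,0],"dr":[0,0,0]},
  ],
)

```text
time_s: 31.92
position: [0.4945, 0.0432, 0.0208]
tcp_rot: [[0.051, 0.999, 0.001], [0.999, -0.051, 0.001], [0.001, 0.001, -1.0]]
force: [0.5, 6.1, 5.1]
opening: 0.006
grasp_force: 3.3
```

Emit:
servo_tool(
  targets=[
    {"offset":[-0.0005,0,0],"dr":[0,0,0]},
    {"offset":[-0.001,0,0],"dr":[0,0,0]},
    {"offset":[-0.0014,0,0],"dr":[0,0,0]},
    {"offset":[-0.0014,0,0],"dr":[0,0,0]},
    {"offset":[-0.0014,0,0],"dr":[0,0,0]},
    {"offset":[-0.0014,0,0],"dr":[0,0,0]},
    {"offset":[-0.0014,0,0],"dr":[0,0,0]},
    {"offset":[-0.0014,0,0],"dr":[0,0,0]},
    {"offset":[-0.0014,0,0],"dr":[0,0,0]},
    {"offset":[-0.0014,0,0],"dr":[0,0,0]},
    {"offset":[-0.0014,0,0],"dr":[0,0,0]},
    {"offset":[-0.0014,0,0],"dr":[0,0,0]},
    {"offset":[-0.0014,0,0],"dr":[0,0,0]},
    {"offset":[-0.0014,0,0],"dr":[0,0,0]},
  ],
)

```text
time_s: 33.08
position: [0.4945, 0.0431, 0.0208]
tcp_rot: [[0.052, 0.999, 0.002], [0.999, -0.052, 0.003], [0.003, 0.002, -1.0]]
force: [2.1, 13.5, 4.7]
opening: 0.002
grasp_force: 6.6
```

Emit:
servo_tool(
  targets=[
    {"offset":[0.002,0,0],"dr":[0,0,0]},
    {"offset":[0.006,0,0],"dr":[0,0,0]},
    {"offset":[0.018,0,0],"dr":[0,0,0]},
    {"offset":[0.02,0,-0.03],"dr":[0,0,0]},
    {"offset":[0.02,0,-0.07],"dr":[0,0,0]},
    {"offset":[0.05,-0.02,-0.1],"dr":[0,0,0]},
    {"offset":[0.08,-0.03,-0.1],"dr":[0,0,0]},
    {"offset":[0.11,-0.03,-0.1],"dr":[0,0,0]},
    {"offset":[0.15,-0.03,-0.1],"dr":[0,0,0]},
    {"offset":[0.19,-0.03,-0.1],"dr":[0,0,0]},
    {"offset":[0.23,-0.03,-0.1],"dr":[0,0,0]},
    {"offset":[0.25,-0.03,-0.1],"dr":[0,0,0]},
    {"offset":[0.25,-0.03,-0.1],"dr":[0,0,0]},
    {"offset":[0.25,-0.03,-0.1],"dr":[0,0,0]},
    {"offset":[0.25,-0.03,-0.1],"dr":[0,0,0]},
  ],
)

```text
time_s: 34.33
position: [0.4759, 0.2912, 0.1199]
tcp_rot: [[0.051, 0.999, -0.002], [0.999, -0.051, -0.001], [-0.001, -0.001, -1.0]]
force: [-0.5, -0.1, -1.1]
opening: 0.005
grasp_force: 0.0
```

```bash
python3 ang.py top18 | grep -E "(8[5-9]|9[0-2])\.[0-9]$|^\[ ?-?[0-9.]+ |17[789]|[ -][0-2]\.[0-9]$"; python3 -c "
import cv2,numpy as np
a,b=[cv2.imread(f'pics/{f}.png').astype(int) for f in('top0','top18')]
for n,(x0,y0,x1,y1) in dict(jar=(235,172,268,205),cup=(376,242,415,280),driver=(296,198,384,220)).items(): print(n,(abs(a-b)[y0:y1,x0:x1].sum(2)>90).sum())"
```

```text
[-0.5 -0.1 -1.1] [-0.088   0.2336]
[[-0.108, -0.0274], [-0.1074, -0.1202]] 90.4
[[-0.0528, -0.0262], [-0.0527, -0.1226]] 90.1
[[-0.064, -0.1203], [-0.0631, -0.0298]] 89.5
[[-0.0119, -0.0239], [-0.0506, -0.0243]] 0.6
[[-0.0663, -0.0241], [-0.1048, -0.0247]] 0.8
[[-0.0037, -0.045], [-0.0044, -0.1096]] 89.4
[[-0.0096, -0.1197], [-0.0107, -0.0294]] 90.7
jar 0
cup 0
driver 0
```

The block is home. The groove is at 90° and centred at x≈-58 mm, the +y side is at y≈-24.5 mm, the other objects haven't moved, and the tool is clear. I'm handing in.

```bash
python3 -c "
from rig import ticket;print(ticket.hand_in())"
```

```text
the job is handed in; nothing more can be done
None
```

I handed the job in with the block turned a quarter turn round the post, pressed at the stop at about 12–13 N felt at the tool, and by the last picture flush with rail and stop (within about 1 mm), jar, cup and screwdriver unmoved; no verdict came back.

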